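# Open the child-proof tub of flask-cleaning tablets and hold its cap

## Task

Open the tub of flask-cleaning tablets that stands on the pine shelf: press its child-proof cap down, twist it anticlockwise (seen from above) about a sixth of a turn while it is held down, then lift it straight off. Finish while still holding the cap level in the gripper, about 5 cm clear above the open mouth, ready to go back on. Leave the tub standing upright in its place, and do not disturb the jar, the flask or the mugs.

Things in the scene. Friction and masses are not known exactly. Their poses are not given: they have to be found in the camera images.
- tub: White plastic tablet tub with a plain paper band, round, loose on the shelf: 84 mm in diameter, shoulder from 78 to 89 mm up, neck 37 mm, rim 116 mm above the underside; 0.3 to 0.65 kg. Origin: centre of its underside; z up its axis; any yaw. Pressing the cap presses the tub onto the shelf, whose friction keeps it from turning along.
- tub_mouth (a point): Centre of the tub's open mouth, on its axis, 116 mm above its underside; hidden in the cap at the start.
- cap: White ribbed push-and-turn safety cap on the tub: 54 mm in diameter, 30.5 mm high, 30 g. Origin: centre of the skirt's lower edge, 98 mm above the tub's underside when seated; z up. Seated, it neither turns nor lifts off. Kept pressed, it turns anticlockwise from above (positive about z) only; 0.8 to 1.3 rad from where it started it is free to lift straight off. A stop ends the turn at 1.4 rad.
- cap_top (a point): Centre of the flat top of the cap, 30.5 mm above its origin, about 190 mm above the work surface when seated. The cap may be gripped across any diameter, 25 to 40 N is plenty; fingertips 27 mm below this point clear the tub's shoulder even when the cap is fully down.
- cap_spring (a joint): Travel of the spring liner inside the cap, m: 0 as it stands, grows as the cap is pressed down on the neck. It takes about 3 N to start it and 1.7 N more per mm; past 2.5 mm (about 7 N) the cap's lugs clear the locking teeth on the neck and it can turn; at 6.5 mm (about 14 N) it is fully down.
- shelf: Narrow pine plank shelf, 200 mm deep (x), 1120 mm long (y), fixed on the table, top face 62 mm above the work surface. Origin: on the work surface under its centre. A bamboo spoon rest with a tablespoon lies at its end on the robot's right.
- jar: Clear glass jar with a flat steel screw lid, 80 mm in diameter, 118 mm high, loose on the shelf; leave alone. Origin: centre of its underside.
- mug_a: Orange melamine mug, 82 mm in diameter, 86 mm high, handle reaching 37 mm out to its own +y, loose on the shelf; leave alone. Origin: centre of its underside.
- mug_b: The second orange melamine mug, the same shape, standing further towards the right end of the shelf; leave alone. Origin: centre of its underside.
- flask: Tall black steel vacuum flask with a push-button stopper, 74 mm in diameter, 267 mm high, towards the left end of the shelf; leave alone. Origin: centre of its underside.
Things that resemble listed ones, but are neither listed nor needed, are in the scene too. Of the things that look like the cap, the larger one is meant. Leave any yellow look-alike of the tub alone.

How it is judged:
By the outcome, as a careful person would: the job done as asked, in the order asked, and still so for the second after the job is handed in, while the arm keeps its last pose, push and grip.
It also fails if it takes over 40 s, if anything falls off the work surface, if the arm or the gripper's body presses on something with over 40 N, if the wrist force passes 120 N, or if a joint passes its speed limit or range.

## Robot

A 7-joint arm with a two-finger parallel gripper is mounted at the origin on the work surface. World frame = base frame: x ahead of the robot, y to its left, z up, the work surface at z = 0. Lengths are in m, angles in rad, forces in N, time in s.
With the tool pointing down it reaches from about 0.4 to 0.75 m from the base axis. Payload 19.5 kg.
Tool frame: the origin (TCP) lies midway between the tips of the shut fingers; the grasp point (between the pads) lies 19 mm behind it; z points along the fingers, y is the line along which they close (so a half turn about z gives the same grasp; the last joint's range is limited). The gripper opens to 85 mm and grips with 20 to 120 N. Pads are 22 mm wide; open, the fingers measure 114 mm over their backs; the gripper's body (76 mm by 85 mm) begins 54 mm behind the grasp point. The pads swing forward as they close: fully open they stand 13 mm farther back than shut.
Start: joints at [1.058, 0.707, -0.028, 1.485, 0.022, 0.951, -0.075], TCP at [0.261, -0.512, 0.231] pointing down, gripper open.
Joint ranges: [-2.71, 2.71], [-0.32, 2.16], [-1.57, 1.52], [0, 2.45], [-1.46, 4.6], [0, 2.02], [-2.83, 2.83]. Speed limits (rad/s): [1.89, 1.89, 2.57, 2.57, 3.01, 3.01, 3.01].

## Interface

Orientations are given as a rotation vector (axis times angle).
In Python, from station import ctrl gives the robot as it stands.
- The arm moves only by the shell command python3 -m pendant 'ROWS' [FORCE]. ROWS is JSON, a list of rows, each a list of 7 numbers: the turn, a rotation vector about the tool's x, y, z in degrees, then the shift along the tool's x, y, z in mm, then the finger opening in mm, from 0 to 85.4. A call has 1 to 20 rows; each row shifts and turns the commanded pose from where the row before left it, along the tool's axes as they then stand; what a row does not reach is not made up. A row lasts 1/10 s, in which the tool goes at most 50 mm and 8.59 degrees, less where a joint would pass 70% of its speed; a pose out of reach is approached as far as the arm can. A call is refused whole if a number of a shift passes 50 or a number of a turn 8.59, either way. A call with a gripper value outside its range is refused whole. The fingers move at their own pace and stop on an object; FORCE is the grip in N (left out, the last holds). Time passes only in rows, so rows that do not move let the fingers close. It gives the time, the measured TCP pose, the force, the opening and the grip force at its end, in the units of the state.
- ctrl.get_obs(): the state, without advancing time (a new reading comes with each control period).
- ctrl.camera(name): name is "scene" or "top"; returns the picture (480x640x3 uint8, red, green, blue); there is no depth.
- ctrl.calibration(name): a dict with "fx", "fy", "cx", "cy" (pixels), "k1" (the pictures are not rectified: a ray, as slopes to the right and down, at radius r is drawn at 1 + k1 r^2 times it, then the intrinsics apply), "xyz" and "attitude" of the camera in the world. Camera axes: x right, y down, z forward; pixel columns grow to the right and rows downward; lengths in m; the calibration is good to about 2 mm. A picture is of the moment at which its call begins. calibration takes no time and is no camera call.
- ctrl.finish_job(): hands the job in; it is judged then, once.
The state is a dict: "time": time; "joint_positions": joint angles; "dq": joint speeds; "joint_efforts": joint torques, N m; "tool_pos": TCP position; "ee_rot": TCP orientation; "ft_force": force on the tool from outside, world axes, zero at the start; "ft_torque": the same for the moment, N m; "gripper_width": finger opening in m; "grip_force": force on a finger pad.
Only numpy, scipy, OpenCV 4.12 (cv2) and the standard library are available. Lean on these libraries where they do the work, as an engineer would, in place of code of your own. Each camera call takes 0.05 s, during which the arm holds its last target. There are 200 camera calls.

## Working session

There is one attempt and no reset: what is moved stays moved. The work goes in short steps, Python scripts to look and compute and a shell command to move; the robot and the scene stay as the last step left them, time stands still between calls to the robot, and variables do not carry over. Pictures are saved under pics/ and viewed, at most 10 in all, crops included, and the job is handed in when it is done.

```bash
mkdir -p pics; python3 - <<'E'
from station import ctrl
import cv2
for n in("scene","top"):
    cv2.imwrite(f"pics/{n}0.png",ctrl.camera(n)[:,:,::-1]); print(n,ctrl.calibration(n))
o=ctrl.get_obs(); print(o)
E
```

```text
scene {'fx': 480.61875363756326, 'fy': 480.61875363756326, 'cx': 325.7452252966435, 'cy': 242.25727967922973, 'k1': -0.004687636507815214, 'xyz': array([ 1.15355464, -0.05912493,  0.96062442]), 'attitude': array([-1.98162687, -1.6517876 ,  0.56820598])}
top {'fx': 551.6275529317086, 'fy': 551.6275529317086, 'cx': 314.8112116232156, 'cy': 241.5768702922412, 'k1': -0.038555180522230094, 'xyz': array([0.38703207, 0.05728716, 1.45892839]), 'attitude': array([-2.17636814,  2.13930314, -0.14217137])}
{'time': 0.1, 'joint_positions': array([ 1.05829502,  0.70702876, -0.02761718,  1.48491353,  0.02196829,
        0.95094261, -0.07553241]), 'dq': array([ 0.00023135, -0.00139764,  0.00063017, -0.00083427, -0.0004594 ,
       -0.00025128,  0.00025488]), 'joint_efforts': array([ 2.29233505e-03, -8.84290838e+01,  1.23697288e+00, -2.36453766e+01,
        1.69288967e-02,  5.05409771e-03,  6.44118401e-06]), 'tool_pos': array([ 0.26072209, -0.51223162,  0.23089022]), 'ee_rot': array([-3.05403342e+00, -7.32417683e-01,  3.70479777e-04]), 'ft_force': array([-0.45245949,  1.06847721,  0.39530402]), 'ft_torque': array([ 0.04601453, -0.04272586, -0.04427006]), 'grip_force': 0.0, 'gripper_width': 0.08546027839914946}
```

View pics/scene0.png

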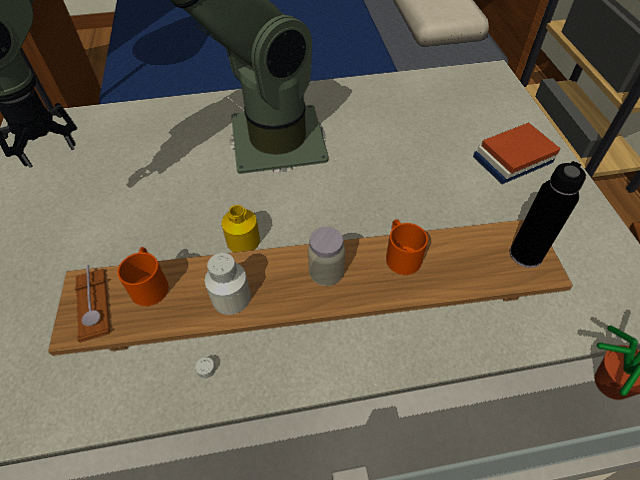

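View pics/top0.png

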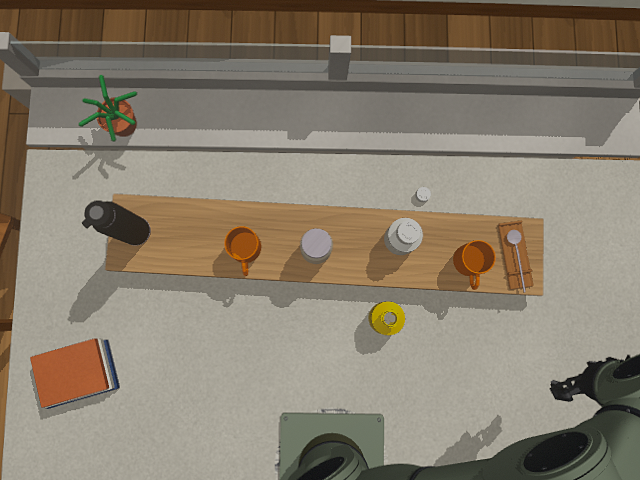

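Candidates: the white tub with its cap (scene 221,267; top 406,232), a small white cap on the table (scene 205,367; top 424,194), the yellow look-alike (scene 240,228; top 388,319) and the jar's steel lid (scene 326,240; top 317,244). I choose the white tub's larger cap and check it with a close crop.

```bash
cat > h.py <<'E'
import numpy as np,cv2
from station import ctrl
from scipy.spatial.transform import Rotation as R
def cal(n):
    c=ctrl.calibration(n); K=np.array([[c['fx'],0,c['cx']],[0,c['fy'],c['cy']],[0,0,1]]); return K,np.array([c['k1'],0,0,0.]),np.array(c['xyz']),R.from_rotvec(c['attitude'])
def ray(n,uv):
    K,d,p,r=cal(n); s=cv2.undistortPoints(np.array([[uv]],float),K,d)[0,0]; return p,r.apply([s[0],s[1],1])
def onz(n,uv,z):
    p,d=ray(n,uv); return p+d*(z-p[2])/d[2]
def proj(n,X):
    K,d,p,r=cal(n); return cv2.projectPoints(r.inv().apply(np.atleast_2d(X)-p),np.zeros(3),np.zeros(3),K,d)[0][:,0]
E
python3 - <<'E'
import cv2,numpy as np
a=cv2.imread("pics/scene0.png")[235:325,180:280]; b=cv2.imread("pics/top0.png")[205:265,365:445]
cv2.imwrite("pics/c1.png",np.hstack([cv2.resize(a,(400,360),interpolation=2),cv2.resize(b,(400,300),interpolation=2)] if 0 else [cv2.resize(a,(400,360)),cv2.copyMakeBorder(cv2.resize(b,(400,300)),0,60,0,0,0)]))
E
```

```text
(no output)
```

View pics/c1.png

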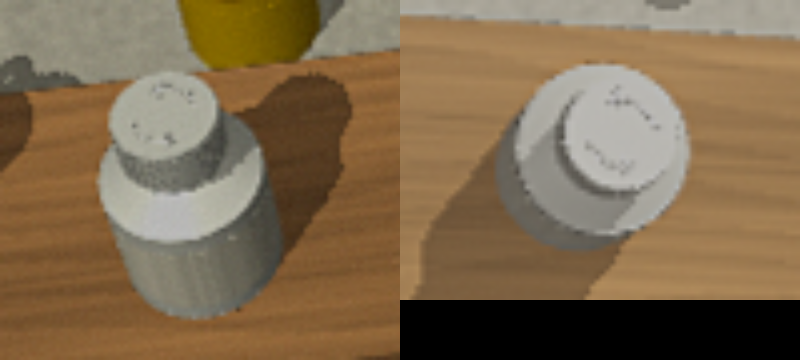

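The crop shows the white tub with its ribbed cap seated. The cap-top centre is at about scene (221.0,263.5), top (409.2,232.0).

```bash
python3 - <<'E'
from h import *
s=onz("scene",(221.0,263.5),.1905);t=onz("top",(409.2,232.0),.1905);print(s,t)
m=(s+t)/2
print(proj("scene",m),proj("top",m))
for n,u in (("top",(388,319)),("top",(317,244)),("top",(475,254))): print(onz(n,u,.15))
p,d=ray("scene",(565,172));print(onz("scene",(565,172),.33))
o=ctrl.get_obs();r=R.from_rotvec(o['ee_rot']);print(r.as_matrix().round(3))
print("tool-frame delta mm",r.inv().apply(m-o['tool_pos'])*1000)
E
```

```text
[ 0.58108446 -0.16630103  0.1905    ] [ 0.57537237 -0.16652102  0.1905    ]
[[220.87438036 262.33940631]] [[409.14663495 230.78559108]]
[ 0.37344457 -0.12275009  0.15      ]
[0.54846846 0.04735557 0.15      ]
[ 0.53093388 -0.33175677  0.15      ]
[0.59057613 0.49590929 0.33      ]
[[ 0.891  0.454 -0.   ]
 [ 0.454 -0.891  0.001]
 [-0.    -0.001 -1.   ]]
tool-frame delta mm [ 439.81931102 -164.15884086   40.55081497]
```

```bash
python3 -m pendant '[[0,0,0,40,-15,-5,85],[0,0,0,40,-15,-5,85],[0,0,0,40,-15,0,85],[0,0,0,40,-15,0,85],[0,0,0,40,-15,0,85],[0,0,0,40,-15,0,85],[0,0,0,40,-15,0,85],[0,0,0,40,-15,0,85],[0,0,0,40,-15,0,85],[0,0,0,40,-15,0,85],[0,0,0,40,-14,0,85],[0,0,0,0,0,0,85],[0,0,0,0,0,0,85]]' 30; python3 - <<'E'
from h import *
o=ctrl.get_obs();r=R.from_rotvec(o['ee_rot']);print(o['joint_positions'].round(3),r.as_matrix().round(3),o['ft_force'])
for n in("scene","top"): cv2.imwrite(f"pics/{n}1.png",ctrl.camera(n)[:,:,::-1])
a=cv2.imread("pics/scene1.png")[170:320,140:340]
b=cv2.imread("pics/top1.png")[170:320,320:520]
cv2.imwrite("pics/c2.png",np.hstack([cv2.resize(a,(400,300)),cv2.resize(b,(400,300))]))
print(r.inv().apply(np.array([.578,-.1664,.1635])-o['tool_pos'])*1000)
E
```

```text
time: 1.4
tool_pos: [0.5786, -0.1661, 0.2408]
ee_rot: [-3.054, -0.735, 0.002]
ft_force: [-0.4, -0.3, 0.2]
gripper_width: 0.085
grip_force: 0.0
[ 0.206  0.742  0.043  1.364 -0.033  1.037 -0.844] [[ 0.891  0.455 -0.001]
 [ 0.455 -0.891  0.   ]
 [-0.001 -0.001 -1.   ]] [-0.35180476 -0.28495347  0.21012853]
[-5.73364516e-01 -2.26605959e-04  7.72514249e+01]
```

View pics/c2.png

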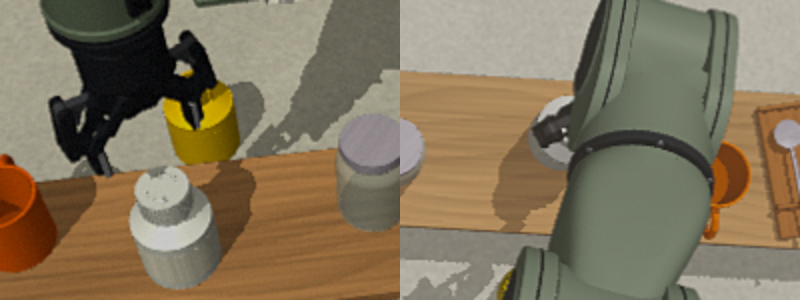

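The gripper hovers above the tub; nothing was touched. I'll do a second, finer measurement by silhouette fit on the first pictures.

```bash
python3 - <<'E'
from h import *
from scipy.optimize import minimize
a=np.linspace(0,2*np.pi,60)
def circ(x,y,z,r): return np.c_[x+r*np.cos(a),y+r*np.sin(a),np.full(60,z)]
S=4
M={}
for n,b in(("scene",(195,250,255,318)),("top",(380,212,432,260))):
    i=cv2.imread(f"pics/{n}0.png"); i=cv2.resize(i[b[1]:b[3],b[0]:b[2]],None,fx=S,fy=S,interpolation=cv2.INTER_LINEAR)
    s=i.max(2).astype(int)-i.min(2); v=i.max(2)
    m=((s<0.22*v)).astype(np.uint8)
    k,l,st,_=cv2.connectedComponentsWithStats(m); j=1+np.argmax(st[1:,4]); M[n]=(b,(l==j).astype(np.uint8)); print(n,st[j]/S)
def sil(n,x,y,b,sh):
    o=np.zeros(sh,np.uint8)
    for (z1,r1,z2,r2) in((62,42,140,42),(140,42,151,27),(160,27,190.5,27)):
        p=proj(n,np.r_[circ(x,y,z1/1e3,r1/1e3),circ(x,y,z2/1e3,r2/1e3)])
        q=((p-b[:2]+.5)*S-.5); cv2.fillConvexPoly(o,cv2.convexHull((q*16).round().astype(np.int32)),1,shift=4)
    return o
def cost(p,ns):
    return sum((sil(n,*p,M[n][0],M[n][1].shape)!=M[n][1]).mean() for n in ns)
for ns in(("scene",),("top",),("scene","top")):
    r=minimize(cost,[.578,-.166],args=(ns,),method="Nelder-Mead",options=dict(initial_simplex=[[.578,-.166],[.584,-.166],[.578,-.160]])); print(ns,r.x,r.fun)
E
```

```text
scene [   0.      0.     55.25   64.75 8882.25]
top [4.25000e+00 6.00000e+00 3.87500e+01 3.70000e+01 4.33875e+03]
('scene',) [ 0.57822614 -0.16780652] 0.054427083333333334
('top',) [ 0.5775393  -0.16579026] 0.015975560897435896
('scene', 'top') [ 0.5780567  -0.16701099] 0.07455075179110104
```

```bash
python3 -m pendant '[[0,0,0,-1,0,20,85],[0,0,0,0,0,20,85],[0,0,0,0,0,20,85],[0,0,0,0,0,10,85],[0,0,0,0,0,7,85],[0,0,0,0,0,0,85],[0,0,0,0,0,0,85]]' 30; python3 -m pendant '[[0,0,0,0,0,0,70],[0,0,0,0,0,0,62],[0,0,0,0,0,0,56],[0,0,0,0,0,0,50],[0,0,0,0,0,0,45],[0,0,0,0,0,0,45],[0,0,0,0,0,0,45]]' 35
```

```text
time: 2.2
tool_pos: [0.5778, -0.1674, 0.165]
ee_rot: [3.055, 0.732, 0.001]
ft_force: [-0.6, 0.4, 0.4]
gripper_width: 0.0847
grip_force: 0.0
time: 2.9
tool_pos: [0.5777, -0.1671, 0.1644]
ee_rot: [-3.055, -0.733, -0.0]
ft_force: [-0.3, 1.4, 3.4]
gripper_width: 0.0532
grip_force: 39.0
```

```bash
python3 -m pendant '[[0,0,0,0,0,1.5,45],[0,0,0,0,0,1.5,45],[0,0,0,0,0,1.5,45],[0,0,0,0,0,0,45],[0,0,0,0,0,0,45]]' 35
```

```text
time: 3.4
tool_pos: [0.5778, -0.1671, 0.1601]
ee_rot: [3.055, 0.733, 0.001]
ft_force: [-2.0, 1.2, 10.5]
gripper_width: 0.0535
grip_force: 39.7
```

```bash
python3 -m pendant '[[0,0,0,0,0,1.2,45],[0,0,0,0,0,1.2,45],[0,0,0,0,0,0,45],[0,0,0,0,0,0,45]]' 35
```

```text
time: 3.8
tool_pos: [0.5778, -0.1671, 0.1579]
ee_rot: [3.055, 0.733, 0.001]
ft_force: [-2.5, 2.0, 14.6]
gripper_width: 0.0531
grip_force: 40.3
```

```bash
python3 -m pendant '[[0,0,0,0,0,0.5,45],[0,0,-4,0,0,0,45],[0,0,-4,0,0,0,45],[0,0,-4,0,0,0,45],[0,0,-4,0,0,0,45],[0,0,-4,0,0,0,45],[0,0,0,0,0,0,45]]' 35; python3 -c "
from h import *
o=ctrl.get_obs();print(o['ft_torque'],o['joint_positions'],o['tool_pos'])
for n in('scene',): cv2.imwrite(f'pics/{n}2.png',ctrl.camera(n)[:,:,::-1])
a=cv2.imread('pics/scene2.png')[200:325,160:310];cv2.imwrite('pics/c3.png',cv2.resize(a,None,fx=4,fy=4))"
```

```text
time: 4.5
tool_pos: [0.5786, -0.1675, 0.1579]
ee_rot: [2.878, 1.255, 0.004]
ft_force: [-0.4, -0.3, 17.1]
gripper_width: 0.053
grip_force: 40.5
[ 0.02747464 -0.10975437  0.08106358] [ 0.26155636  0.83503382 -0.06808516  1.47352081  0.06812707  0.83251605
 -0.57835767] [ 0.57855271 -0.16749949  0.15788687]
```

View pics/c3.png

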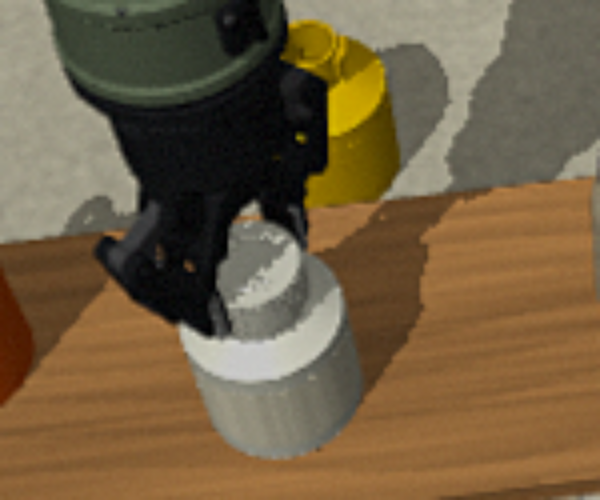

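The fingers hold the cap well down on the tub, which stands square; low torque. Continue the twist.

```bash
python3 -m pendant '[[0,0,-4,0,0,0,45],[0,0,-4,0,0,0,45],[0,0,-4,0,0,0,45],[0,0,-4,0,0,0,45],[0,0,-4,0,0,0,45],[0,0,-4,0,0,0,45],[0,0,-4,0,0,0,45],[0,0,-4,0,0,0,45],[0,0,-4,0,0,0,45],[0,0,-4,0,0,0,45],[0,0,0,0,0,0,45],[0,0,0,0,0,0,45]]' 35; python3 -c "
from h import *
o=ctrl.get_obs();r=R.from_rotvec(o['ee_rot']).as_matrix();print(o['ft_torque'],r.round(3),np.degrees(np.arctan2(r[1,0],r[0,0]))-27.0)"
```

```text
time: 5.75
tool_pos: [0.5786, -0.1674, 0.1579]
ee_rot: [2.278, 2.16, 0.003]
ft_force: [0.7, -1.0, 17.1]
gripper_width: 0.0529
grip_force: 40.5
[ 0.04565135 -0.11312323  0.13201909] [[ 0.053  0.999  0.003]
 [ 0.999 -0.053 -0.   ]
 [-0.     0.003 -1.   ]] 59.973016420123514
```

```bash
python3 -m pendant '[[0,0,0,0,0,-2,45],[0,0,0,0,0,-2,45],[0,0,0,0,0,-2,45],[0,0,0,0,0,-2,45],[0,0,0,0,0,-2,45],[0,0,0,0,0,0,45]]' 35
```

```text
time: 6.35
tool_pos: [0.5776, -0.1673, 0.1669]
ee_rot: [-2.279, -2.162, 0.0]
ft_force: [1.8, -1.5, 1.0]
gripper_width: 0.0532
grip_force: 38.8
```

```bash
python3 -m pendant '[[0,0,0,0,0,-2,45],[0,0,0,0,0,-2,45],[0,0,0,0,0,-2,45],[0,0,0,0,0,0,45]]' 35; python3 -c "
from h import *
cv2.imwrite('pics/s3.png',ctrl.camera('scene')[:,:,::-1])
a=cv2.imread('pics/s3.png')[200:325,160:310];cv2.imwrite('pics/c4.png',cv2.resize(a,None,fx=4,fy=4))"
```

```text
time: 6.75
tool_pos: [0.5778, -0.1671, 0.1732]
ee_rot: [2.279, 2.162, 0.0]
ft_force: [2.3, -1.2, 1.0]
gripper_width: 0.0531
grip_force: 38.8
```

View pics/c4.png

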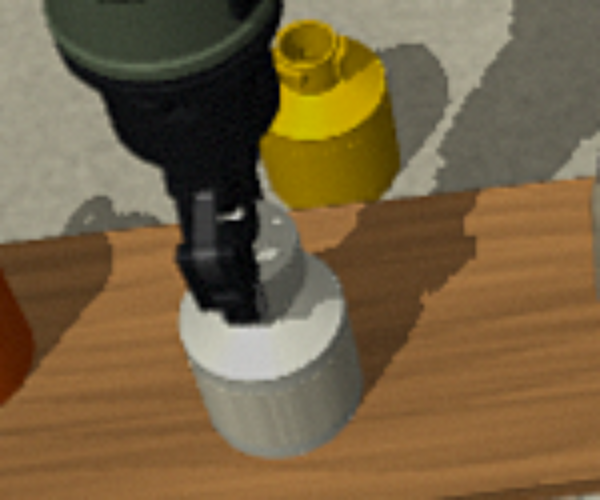

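The tub's base hasn't moved and the cap is rising with no load. Lift on to 5 cm clear.

```bash
python3 -m pendant '[[0,0,0,0,0,-3,45],[0,0,0,0,0,-4,45],[0,0,0,0,0,-5,45],[0,0,0,0,0,-6,45],[0,0,0,0,0,-8,45],[0,0,0,0,0,-8,45],[0,0,0,0,0,-8,45],[0,0,0,0,0,-8,45],[0,0,0,0,0,-6,45],[0,0,0,0,0,-3,45],[0,0,0,0,0,0,45],[0,0,0,0,0,0,45],[0,0,0,0,0,0,45]]' 35; python3 -c "
from h import *
cv2.imwrite('pics/s4.png',ctrl.camera('scene')[:,:,::-1])
a=cv2.imread('pics/s4.png')[170:325,80:280];cv2.imwrite('pics/c5.png',cv2.resize(a,(780,600)))
o=ctrl.get_obs();print(o['tool_pos'],R.from_rotvec(o['ee_rot']).as_matrix()[:,2])"
```

```text
time: 8.1
tool_pos: [0.5776, -0.1671, 0.2316]
ee_rot: [-2.279, -2.162, 0.0]
ft_force: [-0.1, 0.2, -0.1]
gripper_width: 0.053
grip_force: 38.7
[ 0.57757343 -0.16712991  0.23158862] [-4.87809731e-04  2.17089739e-04 -9.99999857e-01]
```

View pics/c5.png

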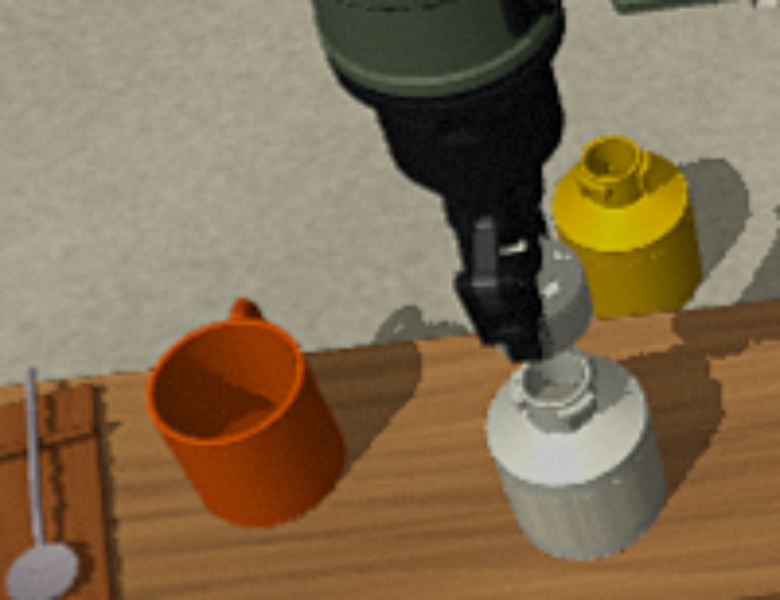

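View pics/s4.png

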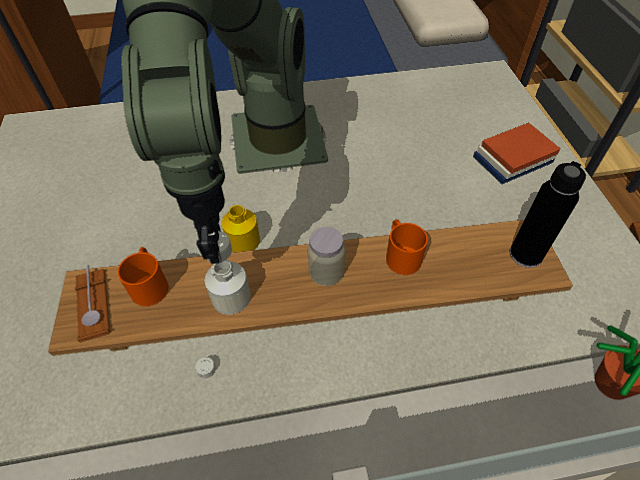

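The open mouth shows (crop 557,380; scene 223,268), the cap is held level above it, and the tub and its neighbours are in place.

```bash
python3 -c "
from station import ctrl
print(ctrl.finish_job())"
```

```text
the job is handed in; nothing more can be done
None
```

The tub is open and the job is handed in: I pressed the cap down, turned it 60° anticlockwise and lifted it straight off, and it is held level about 5 cm above the mouth, with the tub upright in place and its neighbours untouched.

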